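Refit a tapered stopcock plug

ROBOT

A 6-joint arm with a two-finger parallel gripper is mounted at the origin on a cart in front of the work surface, level with it; the furniture and walls round the work are solid. World frame = base frame: x ahead of the robot, y to its left, z up, the work surface at z = 0. Lengths are in m, angles in rad, forces in N, time in s.
With the tool pointing down it reaches from about 0.25 to 0.725 m from the base axis. Payload 9.7 kg.
Tool frame: the origin (TCP) lies at the very end of the fingers, on their centre line; the grasp point (between the pads) lies 19 mm behind it; z points along the fingers, x is the direction in which the jaws open and shut, and the axes are right-handed (so a half turn about z gives the same grasp; the last joint's range is limited). The gripper opens to 85 mm and grips with 20 to 120 N. Pads are 22 mm wide; open, the fingers measure 114 mm over their backs; the gripper's body (76 mm by 85 mm) begins 54 mm behind the grasp point. The pads swing forward as they close: fully open they stand 13 mm farther back than shut.
Start: joints at [1.203, 0.087, 0.176, 1.66, 0, 1.571], TCP at [0.198, 0.513, 0.231] pointing down, gripper open.
Joint ranges: [-3.13, 3.13], [-0.85, 1.81], [-1.15, 1.24], [-2.2, 2.28], [-1.44, 1.52], [-3.14, 3.14]. Speed limits (rad/s): [2.22, 2.22, 2.57, 3.14, 3.14, 3.14].

INTERFACE

Orientations are given as a 3x3 rotation matrix whose columns are the frame's x, y, z axes.
In Python, from rig import robot gives the robot as it stands.
- The arm moves only by the tool servo_tool, never from a script. Its argument "moves" is one flat list of numbers, 7 for each row, row after row: the finger opening in cm, from 0 to 8.54, then the shift along the tool's x, y, z in cm, then the turn, a rotation vector about the tool's x, y, z in degrees. In form: [fingers, x, y, z, wx, wy, wz, fingers, x, y, z, wx, wy, wz, ...]. A call has 1 to 20 rows; each row is the pose to reach, as a shift and turn from the pose commanded when the call began, along the tool's axes at that moment; what a row does not reach only later rows make up. A row lasts 1/12 s, in which the tool goes at most 41.7 mm and 7.16 degrees, less where a joint would pass 70% of its speed; a pose out of reach is approached as far as the arm can. A call with a gripper value outside its range is refused whole. The fingers move at their own pace and stop on an object; "squeeze" is the grip in N (left out, the last holds). Time passes only in rows, so rows that repeat a pose let the fingers close. It gives the time, the measured TCP pose, the force and the opening at its end, in the units of the state.
- robot.get_state(): the state, without advancing time (a new reading comes with each control period).
- robot.read_camera(name): name is "scene" or "top" or "wrist"; returns the picture (384x512x3 uint8, red, green, blue); there is no depth.
- robot.camera_model(name): a dict with "fx", "fy", "cx", "cy" (pixels), "rvec" (rotation vector, rad) and "tvec" (3), from world to camera coordinates, as OpenCV has them. Camera axes: x right, y down, z forward; pixel columns grow to the right and rows downward; lengths in m; the calibration is good to about 2 mm. A picture is of the moment at which its call begins: read the wrist's pose just before it. camera_model takes no time and is no camera call; for the wrist camera it gives the pose at the moment of the call.
- robot.hand_in(): hands the job in, once; it reports no verdict.
Trained networks look in the newest picture that a camera, given by its name, has taken for a name from the list of things; names that differ only in an ending like _2 or _b are one class to them, and where a whole thing is asked for, a point or a joint stands for the part that bears it (a point fixed in the world has none). Each returns a list of dicts, best first, with "p" (0 to 1); they miss things now and then, are a little off and sometimes report something else, mostly with a low value. They report only what shows in the picture. A call takes as long as a camera call. They do not tell look-alikes from the thing itself.
- robot.find_in(camera, name): "at" ([column, row] in pixels, amid what is visible of it).
- robot.landmark_of(camera, name): "at" ([column, row] in pixels: a listed point, or the origin of a listed thing).
The state is a dict: "t": time; "qpos": joint angles; "joint_vel": joint speeds; "tau": joint torques, N m; "position": TCP position; "orientation": TCP orientation; "wrist_force": force on the tool from outside, world axes, zero at the start; "moment": the same for the moment, N m; "gripper_width": opening from 0.0 (shut) to 1.0 (fully open).
Only numpy, scipy, OpenCV 4.12 (cv2) and the standard library are available. Lean on these libraries where they do the work, as an engineer would, in place of code of your own. Each camera call takes 0.05 s, during which the arm holds its last target. There are 200 camera calls.

TASK

The glass stopcock in the clamp stand has been cleaned and its plug must go back in. Take the larger of the two white plugs out of the wooden drying block, set it into the upright glass barrel and press it down firmly but gently (about 16 N, never more than 25 N) while turning it, so that its taper wedges and holds by itself; finish with its handle straight across the two glass side arms, which is the closed position, and let go. Leave the smaller plug in the block, and the stand and the other things where they are.

Things in the scene. Friction and masses are not known exactly. Their poses are not given: they have to be found in the camera images.
- plug_handle (a point): Centre of the T-handle of the larger white plug, half-way up the handle, on the plug's axis. The handle is a bar 56 mm long (along this frame's x), 12 mm thick (y) and 22 mm high (z, up). The shoulder's underside lies 27 mm below this point. Half a turn gives the same handle.
- plug: The larger white PTFE plug. Origin on its axis at the underside of its round shoulder (30 mm wide, 4 mm thick); x along the handle, z up. Below the origin is a 1:5 taper, 20 mm wide at the top, its end 48 mm below the origin and 13 mm wide; above it a neck, then the handle, from 16 to 38 mm above the origin. It stands in a 24 mm hole of the block, its shoulder resting on the block's top.
- spare_plug: The smaller white plug, which belongs elsewhere: same form and frame, handle 40 x 10 x 18 mm. It stands in the block's other hole, 80 mm from the larger one; which plug is in which hole changes.
- drying_block: Fixed wooden block, 64 x 150 x 60 mm, with two upright holes 40 mm either side of its middle along its y. Origin at the middle of its underside.
- barrel_mouth (a point): Centre of the mouth of the empty upright glass barrel: z up along the bore, y along the two glass side arms, x straight across them. The mouth is about 20 mm wide and the bore narrows downwards (1:5), 40 mm deep, open below. Nothing of the stand is higher than the mouth.
- stopcock: Clamp stand with the glass barrel and side arms, 2.5 kg, loose on the mat. Origin under its middle, z up; foot 90 x 130 mm, mouth 105 mm above the foot's underside; arms along y, 20 mm below the mouth, 170 mm over their ends. The plug's taper touches with its shoulder 7 to 11 mm above the mouth (ground fits differ) and sinks some 3 to 5 mm more before it holds, so depth alone does not tell.
- bench_mat: Fixed rubber mat, 170 x 200 x 3 mm, under the stand; it carries the stand's 24.5 N and the push on the plug. The fit: pushed straight down, even 25 N leaves the taper too loose; kept under about 16 N while turned 50 degrees or more, either way, the plug sinks 1 to 2 mm deeper and stays wedged when let go.
- wash_bottle: Loose bystander: wash bottle, 75 mm wide, 242 mm tall, origin at its underside.
- petri_dish: Loose bystander: glass dish, 60 mm wide, 14 mm high, origin at its underside.
- reagent_bottle: Loose bystander: small bottle, 43 mm wide, 95 mm tall, origin at its underside.
Mind the look-alikes: they are no part of the job. What is shaped like the plug but green or turquoise is not meant.

How it is judged:
By the outcome, as a careful person would: the job done as asked, in the order asked, and still so for the second after the job is handed in, with the robot touching nothing.
It also fails if it takes over 42 s, if anything falls off the work surface, if the arm or the gripper's body presses on something with over 40 N, if the wrist force passes 120 N, or if a joint passes its speed limit or range.

## Working session

There is one attempt and no reset: what is moved stays moved. The work goes in short steps, Python scripts to look and compute and a tool call to move; the robot and the scene stay as the last step left them, time stands still between calls to the robot, and variables do not carry over. Pictures are saved under pics/ and viewed, about 8 in all and at most 12, crops included, and the job is handed in when it is done.

Besides the shell and the picture viewer there is one more tool, called after "Emit:" as name(argument=value, ...), one argument or row to a line, values as JSON. servo_tool: Moves the arm, as the interface text tells. Its arguments: {"type":"object","properties":{"moves":{"type":"array"},"squeeze":{"type":"number"}},"required":["moves"]}

```bash
ls; mkdir -p pics
cat > h.py <<'E'
import numpy as np,cv2
from rig import robot
def cam(c):
    m=robot.camera_model(c);K=np.array([[m['fx'],0,m['cx']],[0,m['fy'],m['cy']],[0,0,1.]])
    R=cv2.Rodrigues(np.array(m['rvec'],float))[0];return K,R,np.array(m['tvec'],float).ravel()
def proj(c,P,M=None):
    K,R,t=M or cam(c);q=K@(R@np.array(P,float)+t);return q[:2]/q[2]
def ray(c,uv,M=None):
    K,R,t=M or cam(c);d=R.T@np.linalg.inv(K)@np.array([*uv,1.]);return -R.T@t,d/np.linalg.norm(d)
def onz(c,uv,z,M=None):
    o,d=ray(c,uv,M);return o+d*(z-o[2])/d[2]
def tri(obs): # (cam,uv)
    A=np.zeros((3,3));b=np.zeros(3);r=[]
    for c,uv in obs:
        o,d=ray(c,uv);P=np.eye(3)-np.outer(d,d);A+=P;b+=P@o;r.append((o,P))
    x=np.linalg.solve(A,b);return x,[np.linalg.norm(P@(x-o)) for o,P in r]
def snap(c,f):
    im=robot.read_camera(c);cv2.imwrite('pics/'+f,cv2.cvtColor(np.asarray(im),cv2.COLOR_RGB2BGR));return im
E
python3 - <<'E'
from h import *
np.set_printoptions(precision=4,suppress=True)
for c in ['scene','top']:
    snap(c,c+'1.png')
    K,R,t=cam(c);print(c,K[0,0],-R.T@t,R[2])
    for n in ['plug_handle','plug','spare_plug','drying_block','barrel_mouth','stopcock','wash_bottle','petri_dish','reagent_bottle']:
        print(n,[(np.round(d['at'],1).tolist(),round(d['p'],2)) for d in robot.landmark_of(c,n)][:4])
a=cv2.imread('pics/scene1.png');b=cv2.imread('pics/top1.png')
E
```

```text
pics
scene 461.10122531951504 [-0.2564 -0.5528  0.8767] [ 0.6143  0.4935 -0.6158]
plug_handle [([161.1, 198.1], 0.62), ([203.0, 201.3], 0.59), ([186.6, 174.2], 0.51), ([164.4, 165.6], 0.45)]
plug [([187.8, 182.8], 0.7), ([159.9, 171.7], 0.47), ([161.8, 210.0], 0.44)]
spare_plug []
drying_block [([202.8, 202.8], 0.84)]
barrel_mouth [([283.8, 206.2], 0.61), ([286.4, 233.7], 0.53)]
stopcock [([280.1, 233.8], 0.79)]
wash_bottle [([395.2, 240.1], 0.68)]
petri_dish [([260.5, 177.4], 0.65)]
reagent_bottle [([193.3, 156.9], 0.75)]
top 364.1403715579097 [0.4615 0.0603 1.2546] [ 0.0588  0.0034 -0.9983]
plug_handle [([184.1, 215.6], 0.64), ([156.7, 211.4], 0.63), ([187.7, 251.2], 0.52)]
plug [([159.7, 213.7], 0.69), ([187.7, 250.6], 0.43), ([186.6, 217.8], 0.4), ([288.9, 203.0], 0.2)]
spare_plug [([185.0, 217.1], 0.69)]
drying_block [([201.8, 210.1], 0.96)]
barrel_mouth [([292.6, 206.0], 0.73)]
stopcock [([285.4, 207.4], 0.82)]
wash_bottle [([354.9, 160.2], 0.66)]
petri_dish [([225.4, 154.1], 0.61)]
reagent_bottle [([155.7, 166.0], 0.69)]
```

Run:
```python
from h import *
a=cv2.imread('pics/scene1.png');b=cv2.imread('pics/top1.png')
cv2.imwrite('pics/s1c.png',cv2.resize(a[110:310,110:430],None,fx=2.5,fy=2.5,interpolation=cv2.INTER_CUBIC))
cv2.imwrite('pics/t1c.png',cv2.resize(b[130:290,120:400],None,fx=2.8,fy=2.8,interpolation=cv2.INTER_CUBIC))
```

```text
(no output)
```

View pics/s1c.png

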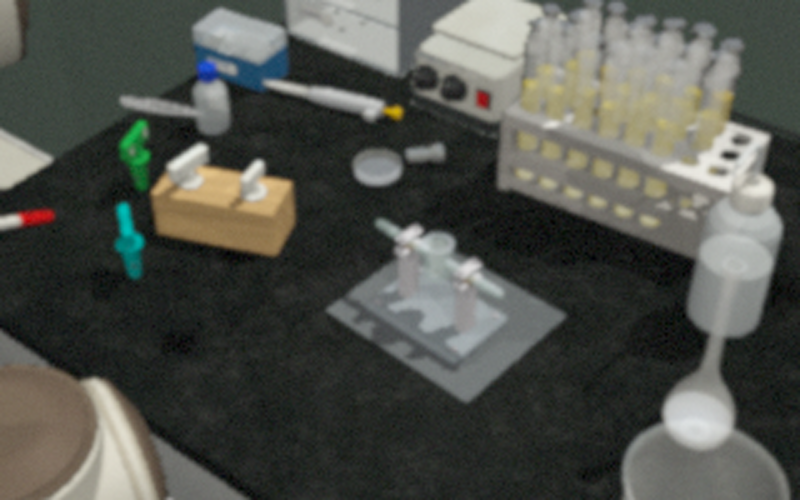

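View pics/t1c.png

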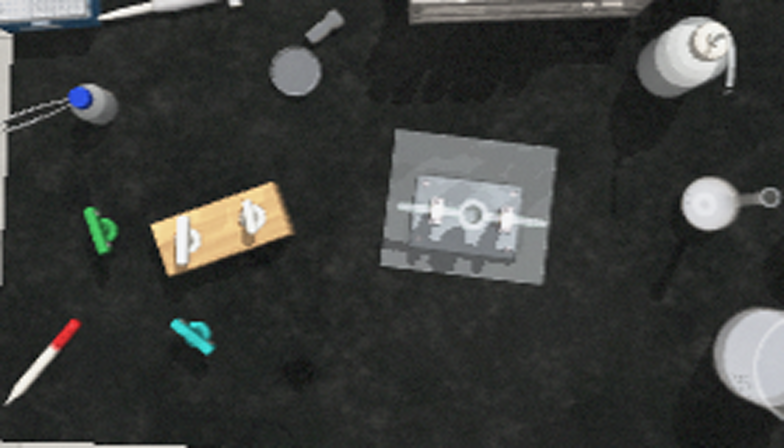

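Scene: the larger white plug is at about (186,175) px in "scene" and (185,216) px in "top", at the block's left end. The spare is at (210,206) in "top". Green and turquoise decoys lie off the block. The barrel is at about (286,206) in "scene" and (289,206) in "top".

Run:
```python
from h import *
np.set_printoptions(precision=4,suppress=True)
print('handle',tri([('scene',(186.6,174.2)),('top',(184.1,215.6))]))
print('mouth',tri([('scene',(283.8,206.2)),('top',(289.5,206))]),onz('top',(292.6,206),.108),onz('top',(288.6,206),.108))
print('stopcock',tri([('scene',(280.1,233.8)),('top',(285.4,207.4))]))
f=lambda x,y:(x/2.8+120,y/2.8+130)
print('handle ends',onz('top',f(181,220),.098),onz('top',f(181,264),.098))
print('arm ends',onz('top',f(399,206),.088),onz('top',f(547,224),.088))
print('block corners',[onz('top',f(*p),.06) for p in((275,182),(150,225),(168,276),(294,235))])
s=robot.get_state();print(s['position'],s['orientation'],s['wrist_force'],s['gripper_width'],s['t'])
K,R,t=cam('wrist');print(-R.T@t-np.array(s['position']),R)
```

```text
handle (array([0.4554, 0.2886, 0.088 ]), [np.float64(0.003817269323473478), np.float64(0.003817269323473591)])
mouth (array([ 0.4907, -0.0403,  0.1108]), [np.float64(0.003010705776142298), np.float64(0.0030107057761423538)]) [ 0.493  -0.0527  0.108 ] [ 0.4926 -0.0401  0.108 ]
stopcock (array([ 0.4874, -0.0344,  0.0125]), [np.float64(0.004259176542526584), np.float64(0.004259176542526627)])
handle ends [0.4751 0.2887 0.098 ] [0.4255 0.2867 0.098 ]
arm ends [0.4985 0.0419 0.088 ] [ 0.4829 -0.1278  0.088 ]
block corners [array([0.5233, 0.1877, 0.06  ]), array([0.4687, 0.3323, 0.06  ]), array([0.4099, 0.3087, 0.06  ]), array([0.4619, 0.1633, 0.06  ])]
[0.1978 0.5132 0.2313] [[ 0.3596  0.9331  0.    ]
 [ 0.9331 -0.3596  0.    ]
 [ 0.      0.     -1.    ]] [ 0.1328  0.308  -0.2657] 1.0011043028640536 1.0
[-0.0787  0.0299  0.1418] [[ 0.3593  0.9332 -0.0009]
 [ 0.8826 -0.3395  0.3252]
 [ 0.3031 -0.1177 -0.9457]]
```

Emit:
servo_tool(
  moves=[5,-4,10.6,1.4,0,0,-7,5,-8,21.2,2.7,0,0,-14,5,-11.9,31.8,4.1,0,0,-21,5,-11.9,31.8,4.1,0,0,-21,5,-11.9,31.8,4.1,0,0,-21,5,-11.9,31.8,4.1,0,0,-21,5,-11.9,31.8,4.1,0,0,-21,5,-11.9,31.8,4.1,0,0,-21,5,-11.9,31.8,4.1,0,0,-21,5,-11.9,31.8,4.1,0,0,-21,5,-11.9,31.8,4.1,0,0,-21,5,-11.9,31.8,4.1,0,0,-21],
  squeeze=60,
)

```text
t: 2.0
position: [0.4514, 0.2881, 0.1904]
orientation: [[0.001, 1.0, -0.0], [1.0, -0.001, 0.0], [0.0, -0.0, -1.0]]
wrist_force: [-0.0, 0.5, -1.2]
gripper_width: 0.584
```

Run:
```python
from h import *
np.set_printoptions(precision=4,suppress=True)
s=robot.get_state();print(s['t'],s['position'],s['orientation'],s['wrist_force'],s['gripper_width'])
im=snap('wrist','w1.png')
M=cam('wrist')
import pickle;pickle.dump(M,open('w1.pkl','wb'))
for n in ['plug_handle','plug','spare_plug']:
    for d in robot.landmark_of('wrist',n)[:3]:
        print(n,np.round(d['at'],1),round(d['p'],2),onz('wrist',d['at'],.060 if n!='plug_handle' else .087,M))
print(proj('wrist',s['position'],M))
```

```text
2.0 [0.4514 0.2881 0.1904] [[ 0.0014  1.     -0.0002]
 [ 1.     -0.0014  0.0002]
 [ 0.0002 -0.0002 -1.    ]] [-0.0235  0.4789 -1.1539] 0.5844564248815526
plug_handle [241.2  47.8] 0.98 [0.3439 0.2757 0.087 ]
plug_handle [258.9 193.4] 0.76 [0.4527 0.2881 0.087 ]
plug_handle [378.6 193.8] 0.67 [0.453  0.3859 0.087 ]
plug [364.1 189. ] 0.96 [0.4579 0.383  0.06  ]
plug [257.7 182.1] 0.68 [0.4514 0.2871 0.06  ]
plug [239.   50.8] 0.61 [0.3435 0.2725 0.06  ]
spare_plug [175.7 211.7] 0.7 [0.4801 0.2112 0.06  ]
[258.7794 258.1906]
```

View pics/w1.png

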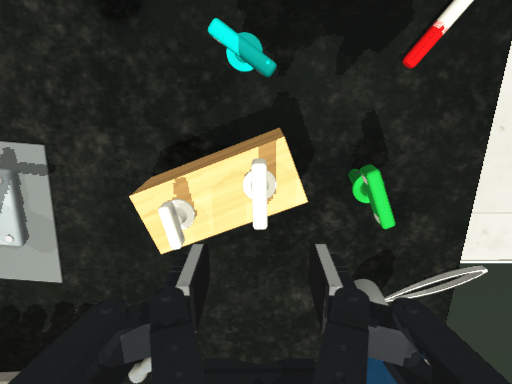

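Wrist view: larger plug's handle runs nearly along image columns, centred about (259,193), between the fingers; spare at (175,215). I'll refine the bar's centre and angle by segmentation.

Run:
```python
from h import *
import pickle
np.set_printoptions(precision=4,suppress=True)
M=pickle.load(open('w1.pkl','rb'))
im=cv2.imread('pics/w1.png');c=im[140:245,225:300].astype(int)
for th in(225,235,245):
    m=(c.min(2)>th).astype(np.uint8)
    n,l,st,ce=cv2.connectedComponentsWithStats(m);k=1+st[1:,4].argmax()
    pts=np.argwhere(l==k)[:,::-1].astype(np.float32)+[225,140]
    r=cv2.minAreaRect(pts.astype(np.float32));print(th,st[k],r)
    W=np.array([onz('wrist',p,.098,M)[:2] for p in pts]);rr=cv2.minAreaRect(W.astype(np.float32)*1000);print(rr)
h=np.array
for z,cx in((.098,.0),):
    for dx in(-.028,.028):
        print(proj('wrist',[.452+dx,.288,z],M))
cv2.imwrite('pics/w1c.png',cv2.resize(im[140:250,140:310],None,fx=4,fy=4,interpolation=cv2.INTER_CUBIC))
```

```text
225 [  18   24   24   65 1089] ((254.5, 196.0), (64.0, 23.0), 90.0)
((452.05914306640625, 284.9811096191406), (53.55191421508789, 17.742095947265625), 2.491997480392456)
235 [  18   24   24   65 1055] ((254.337890625, 196.08477783203125), (64.17121124267578, 22.41447639465332), 88.9583740234375)
((452.0166320800781, 284.6646423339844), (53.40024185180664, 17.392013549804688), 1.3641031980514526)
245 [  18   24   23   65 1016] ((254.0, 196.0), (64.0, 22.0), 90.0)
((451.9716796875, 284.3913879394531), (53.23865509033203, 17.053781509399414), 0.3519550859928131)
[258.7075 162.3031]
[258.7267 229.6307]
```

View pics/w1c.png

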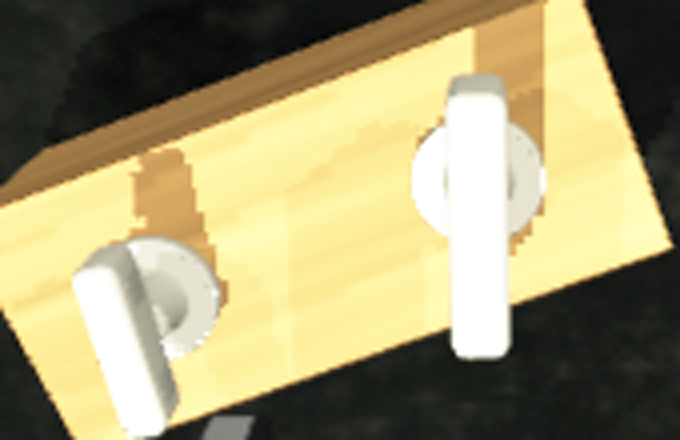

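Emit:
servo_tool(
  moves=[5,0.05,0.1,4,0,0,-1.3,5,0.05,0.1,7.5,0,0,-1.3,5,0.05,0.1,10,0,0,-1.3,5,0.05,0.1,11.5,0,0,-1.3,5,0.05,0.1,12,0,0,-1.3,5,0.05,0.1,12,0,0,-1.3,3,0.05,0.1,12,0,0,-1.3,1.8,0.05,0.1,12,0,0,-1.3,0.5,0.05,0.1,12,0,0,-1.3,0.5,0.05,0.1,12,0,0,-1.3,0.5,0.05,0.1,12,0,0,-1.3,0.5,0.05,0.1,12,0,0,-1.3],
  squeeze=60,
)

```text
t: 3.2
position: [0.4534, 0.2889, 0.0719]
orientation: [[-0.021, 1.0, 0.002], [1.0, 0.021, 0.002], [0.002, 0.002, -1.0]]
wrist_force: [-1.4, 1.1, 6.6]
gripper_width: 0.128
```

Emit:
servo_tool(
  moves=[0.5,0,0,-1,0,0,0,0.5,0,0,-4,0,0,0,0.5,0,0,-8,0,0,0,0.5,0,0,-12,0,0,0,0.5,0,0,-14,0,0,0,0.5,-3,0,-14,0,0,0,0.5,-7,0.1,-14,0,0,0,0.5,-11,0.1,-14,0,0,0,0.5,-15,0.2,-14,0,0,0,0.5,-19,0.2,-14,0,0,0,0.5,-21,0.2,-14,0,0,0,0.5,-21.9,0.2,-14,0,0,0,0.5,-21.9,0.2,-14,0,0,0,0.5,-21.9,0.2,-14,0,0,0],
)

```text
t: 4.37
position: [0.4595, 0.0696, 0.2107]
orientation: [[-0.02, 1.0, 0.0], [1.0, 0.02, 0.0], [0.0, 0.0, -1.0]]
wrist_force: [0.9, 0.4, -2.5]
gripper_width: 0.127
```

Run:
```python
from h import *
import pickle
np.set_printoptions(precision=4,suppress=True)
s=robot.get_state();print(s['t'],s['position'],s['orientation'],s['wrist_force'],s['gripper_width'])
im=snap('wrist','w2.png')
M=cam('wrist')
pickle.dump(M,open('w2.pkl','wb'))
for n,z in [('barrel_mouth',.108),('stopcock',.003)]:
    for d in robot.landmark_of('wrist',n)[:3]:
        print(n,np.round(d['at'],1),round(d['p'],2),onz('wrist',d['at'],z,M))
```

```text
4.3667 [0.4595 0.0696 0.2107] [[-0.0204  0.9998  0.0003]
 [ 0.9998  0.0204  0.0004]
 [ 0.0004  0.0004 -1.    ]] [ 0.8501  0.4254 -2.5318] 0.12653780770897666
barrel_mouth [129.9 224.6] 0.67 [ 0.4909 -0.0381  0.108 ]
stopcock [166.1 187.3] 0.67 [ 0.4923 -0.0367  0.003 ]
```

View pics/w2.png

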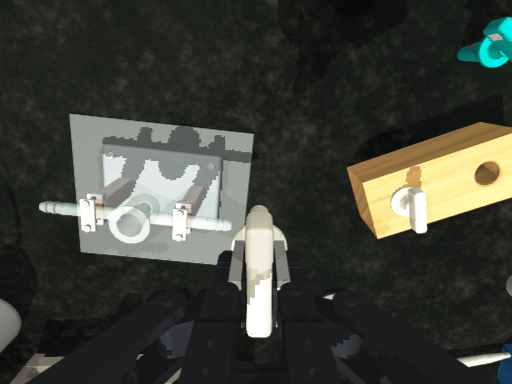

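Plug is held and its hole is empty. Mouth ring at about (130,222) px, arms from (42,207) to (230,225). I'll zoom on mouth and held bar for precision.

Run:
```python
from h import *
im=cv2.imread('pics/w2.png')
a=cv2.resize(im[185:255,35:245],None,fx=3.8,fy=3.8,interpolation=cv2.INTER_CUBIC)
b=cv2.resize(im[200:345,215:305],None,fx=2,fy=2,interpolation=cv2.INTER_CUBIC)
c=np.zeros((a.shape[0]+b.shape[0],a.shape[1],3),np.uint8);c[:a.shape[0]]=a;c[a.shape[0]:,:b.shape[1]]=b
cv2.imwrite('pics/w2c.png',c);print(a.shape,b.shape)
```

```text
(266, 798, 3) (290, 180, 3)
```

View pics/w2c.png

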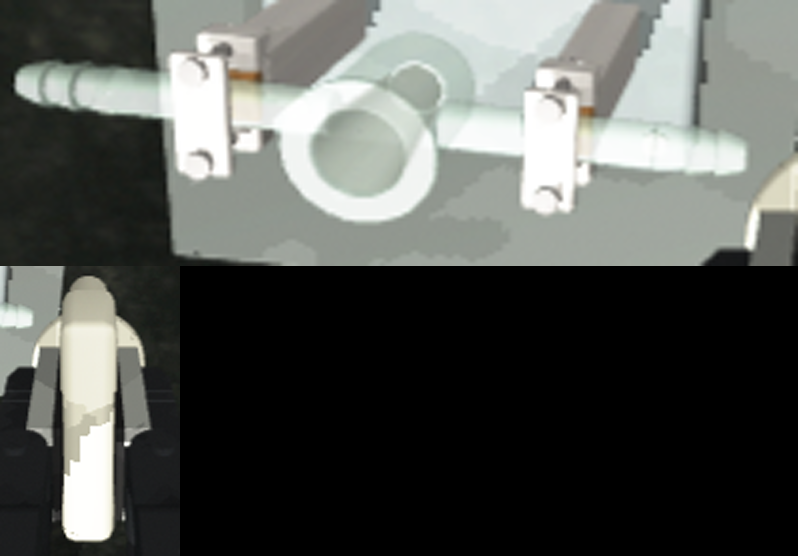

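Run:
```python
from h import *
import pickle
np.set_printoptions(precision=4,suppress=True)
M=pickle.load(open('w2.pkl','rb'))
m=onz('wrist',(129.4,224.7),.108,M);print('mouth',m)
K,R,t=M
o,d=-R.T@t,0
print('dz sens',onz('wrist',(129.4,224.7),.111,M))
a,b=[onz('wrist',p,.088,M) for p in((39,206.6),(231.6,225.5))];v=b-a;print(a,b,(a+b)/2,np.linalg.norm(v),np.degrees(np.arctan2(v[1],v[0])))
for z in(.235,.237,.239):
    e,f=[onz('wrist',p,z,M) for p in((259.5,227.5),(259,337.5))];print('bar',e,f,(e+f)/2,np.linalg.norm(e-f))
# shoulder silhouettes
# scene check
print(proj('scene',m),proj('top',m))
for c in('scene','top'):
  snap(c,c+'2.png')
  for n in ('plug_handle','barrel_mouth'):
    print(c,n,[(np.round(q['at'],1).tolist(),round(q['p'],2)) for q in robot.landmark_of(c,n)][:3])
s=robot.get_state();print(s['t'],s['position'],proj('scene',np.array(s['position'])+[0,0,.015]),proj('top',np.array(s['position'])+[0,0,.015]))
```

```text
mouth [ 0.491  -0.0385  0.108 ]
dz sens [ 0.4895 -0.0372  0.111 ]
[ 0.4845 -0.126   0.088 ] [0.4992 0.0458 0.088 ] [ 0.4918 -0.0401  0.088 ] 0.17240411761366403 85.10055163415794
bar [0.4309 0.0695 0.235 ] [0.4868 0.0705 0.235 ] [0.4588 0.07   0.235 ] 0.05596334236222122
bar [0.4299 0.0694 0.237 ] [0.4849 0.0705 0.237 ] [0.4574 0.0699 0.237 ] 0.05500956059031685
bar [0.429  0.0694 0.239 ] [0.483  0.0704 0.239 ] [0.456  0.0699 0.239 ] 0.054055778818412545
[284.4157 206.6096] [288.0737 206.5119]
scene plug_handle [([165.5, 166.0], 0.65), ([241.9, 163.3], 0.46), ([161.8, 198.3], 0.46)]
scene barrel_mouth [([283.5, 208.4], 0.61)]
top plug_handle [([186.1, 250.5], 0.46), ([155.0, 212.9], 0.44)]
top barrel_mouth [([291.7, 205.8], 0.85)]
4.8167 [0.4594 0.0699 0.2102] [242.539  160.2028] [253.0064 215.6281]
```

Run:
```python
from h import *
s=robot.get_state();print(np.degrees(s['qpos']).round(1))
p=np.array([.4594,.0699]);m=np.array([.491,-.039])
T=np.array([[-.0204,.9998],[.9998,.0204]])
for wz in(-64,76):
    # axis at tool (0,-1mm): after turn R(wz) in tool coords
    a=np.radians(wz);R=np.array([[np.cos(a),-np.sin(a)],[np.sin(a),np.cos(a)]])
    print(wz,(T.T@(m-p)-R@[0,-.001])*100)
```

```text
[ 8.6 -7.1 -4.1 92.9  0.   7.4]
-64 [-10.8624066    2.98104911]
76 [-11.04931557   2.96140419]
```

Emit:
servo_tool(
  moves=[0.5,-2,0.6,0,0,0,-7,0.5,-4,1.2,0,0,0,-14,0.5,-6,1.8,0,0,0,-21,0.5,-8,2.4,0,0,0,-28,0.5,-10,2.8,0,0,0,-35,0.5,-10.9,3,0,0,0,-42,0.5,-10.9,3,1,0,0,-49,0.5,-10.9,3,2,0,0,-56,0.5,-10.9,3,3,0,0,-63,0.5,-10.86,2.98,3.3,0,0,-64,0.5,-10.86,2.98,3.3,0,0,-64,0.5,-10.86,2.98,3.3,0,0,-64],
)

```text
t: 5.82
position: [0.4915, -0.0384, 0.1776]
orientation: [[-0.907, 0.422, 0.0], [0.422, 0.907, -0.0], [-0.0, 0.0, -1.0]]
wrist_force: [1.7, 0.3, -1.5]
gripper_width: 0.129
```

Run:
```python
from h import *
np.set_printoptions(precision=4,suppress=True)
s=robot.get_state();print(s['t'],s['position'],s['orientation'],s['wrist_force'],s['gripper_width'])
a=snap('scene','s3.png');b=snap('wrist','w3.png')
a=cv2.imread('pics/s3.png')[150:250,230:340];b=cv2.imread('pics/w3.png')[140:350,150:370]
a=cv2.resize(a,(440,400),interpolation=cv2.INTER_CUBIC);b=cv2.resize(b,(360,400),interpolation=cv2.INTER_CUBIC)
cv2.imwrite('pics/c3.png',np.hstack([a,b]))
print(proj('scene',[.491,-.039,.108]))
print(proj('wrist',[.491,-.039,.108]))
p=np.array(s['position']);ax=p-.001*np.array(s['orientation'])[:,1];print(ax,proj('scene',ax-[0,0,.061]),proj('scene',ax-[0,0,.013]))
```

```text
5.8167 [ 0.4915 -0.0384  0.1776] [[-0.9065  0.4222  0.0001]
 [ 0.4222  0.9065 -0.    ]
 [-0.0001  0.     -1.    ]] [ 1.726   0.3472 -1.5378] 0.12946239414053978
[284.5787 206.6768]
[259.0805 205.8865]
[ 0.4911 -0.0393  0.1776] [284.7631 204.1271] [285.1717 189.3875]
```

View pics/c3.png

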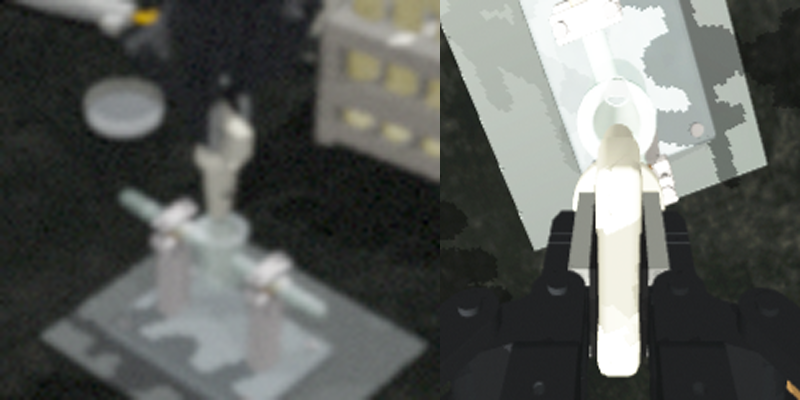

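Plug hangs over the mouth (ring about (259,204) px in wrist view, predicted (259,206)). Descending.

Emit:
servo_tool(
  moves=[0.5,0,0,1,0,0,0,0.5,0,0,2,0,0,0,0.5,0,0,3,0,0,0,0.5,0,0,3.5,0,0,0,0.5,0,0,4,0,0,0,0.5,0,0,4,0,0,0,0.5,0,0,4,0,0,0],
)

```text
t: 6.5
position: [0.4915, -0.0387, 0.1371]
orientation: [[-0.908, 0.419, -0.0], [0.419, 0.908, -0.0], [0.0, -0.0, -1.0]]
wrist_force: [1.2, -1.2, -2.3]
gripper_width: 0.126
```

Emit:
servo_tool(
  moves=[0.5,0,0,0.2,0,0,0,0.5,0,0,0.4,0,0,0,0.5,0,0,0.5,0,0,0,0.5,0,0,0.5,0,0,0],
)

```text
t: 6.83
position: [0.4917, -0.0388, 0.1323]
orientation: [[-0.908, 0.419, 0.0], [0.419, 0.908, -0.001], [-0.001, -0.0, -1.0]]
wrist_force: [2.9, -4.6, -0.6]
gripper_width: 0.125
```

Emit:
servo_tool(
  moves=[0.5,0,-0.08,0,0,0,0,0.5,0,-0.08,0.1,0,0,0,0.5,0,-0.08,0.2,0,0,0,0.5,0,-0.08,0.2,0,0,0],
)

```text
t: 7.17
position: [0.4916, -0.0394, 0.1304]
orientation: [[-0.908, 0.419, 0.001], [0.419, 0.908, -0.0], [-0.001, 0.0, -1.0]]
wrist_force: [3.4, -4.3, -0.7]
gripper_width: 0.128
```

Emit:
servo_tool(
  moves=[0.5,-0.07,-0.07,0,0,0,0,0.5,-0.07,-0.07,0.1,0,0,0,0.5,-0.07,-0.07,0.2,0,0,0,0.5,-0.07,-0.07,0.2,0,0,0],
)

```text
t: 7.5
position: [0.4917, -0.04, 0.1281]
orientation: [[-0.908, 0.419, 0.0], [0.419, 0.908, 0.0], [-0.0, 0.001, -1.0]]
wrist_force: [3.9, -0.8, -0.6]
gripper_width: 0.128
```

Emit:
servo_tool(
  moves=[0.5,-0.04,0.01,0.1,0,0,0,0.5,-0.04,0.01,0.2,0,0,0,0.5,-0.04,0.01,0.25,0,0,0,0.5,-0.04,0.01,0.25,0,0,0],
)

```text
t: 7.83
position: [0.492, -0.04, 0.1267]
orientation: [[-0.908, 0.419, 0.001], [0.419, 0.908, 0.0], [-0.001, 0.001, -1.0]]
wrist_force: [0.1, 0.4, 8.8]
gripper_width: 0.128
```

Emit:
servo_tool(
  moves=[0.5,0,0,0.05,0,0,0,0.5,0,0,0.1,0,0,0,0.5,0,0,0.1,0,0,0],
)

```text
t: 8.08
position: [0.4921, -0.04, 0.1264]
orientation: [[-0.908, 0.419, 0.002], [0.419, 0.908, 0.0], [-0.001, 0.001, -1.0]]
wrist_force: [-1.5, 0.4, 12.9]
gripper_width: 0.13
```

Emit:
servo_tool(
  moves=[0.5,-0.01,0,0.03,0,0,5,0.5,-0.02,0,0.05,0,0,10,0.5,-0.02,0,0.05,0,0,12],
)

```text
t: 8.33
position: [0.492, -0.04, 0.1257]
orientation: [[-0.798, 0.602, 0.001], [0.602, 0.798, 0.001], [-0.0, 0.001, -1.0]]
wrist_force: [-2.7, 1.4, 12.3]
gripper_width: 0.125
```

Emit:
servo_tool(
  moves=[0.5,0,-0.01,0.03,0,0,5,0.5,0,-0.02,0.06,0,0,10,0.5,0,-0.02,0.07,0,0,13],
)

```text
t: 8.58
position: [0.492, -0.04, 0.1253]
orientation: [[-0.643, 0.766, 0.001], [0.766, 0.643, 0.001], [-0.0, 0.002, -1.0]]
wrist_force: [-2.5, 2.4, 15.4]
gripper_width: 0.13
```

Emit:
servo_tool(
  moves=[0.5,0.01,-0.01,0.01,0,0,5,0.5,0.02,-0.01,0.03,0,0,10,0.5,0.02,-0.01,0.03,0,0,14],
)

```text
t: 8.83
position: [0.4919, -0.0399, 0.125]
orientation: [[-0.439, 0.899, 0.002], [0.899, 0.439, 0.001], [0.0, 0.002, -1.0]]
wrist_force: [-1.8, 2.8, 14.3]
gripper_width: 0.126
```

Emit:
servo_tool(
  moves=[0.5,0,0,0.02,0,0,5,0.5,0,0,0.03,0,0,10,0.5,0,0,0.04,0,0,15],
)

```text
t: 9.08
position: [0.4919, -0.0398, 0.1248]
orientation: [[-0.191, 0.982, 0.002], [0.982, 0.191, 0.001], [0.001, 0.002, -1.0]]
wrist_force: [-2.7, 3.6, 16.4]
gripper_width: 0.124
```

Emit:
servo_tool(
  moves=[0.5,0,0,0.01,0,0,5,0.5,0,0,0.02,0,0,10,0.5,0,0,0.03,0,0,14],
)

```text
t: 9.33
position: [0.4919, -0.0398, 0.1246]
orientation: [[0.052, 0.999, 0.002], [0.999, -0.052, 0.001], [0.001, 0.002, -1.0]]
wrist_force: [-2.9, 2.2, 17.3]
gripper_width: 0.125
```

Run:
```python
from h import *
import pickle
s=robot.get_state();print(s['wrist_force'],np.array(s['moment']).round(3))
snap('wrist','w4.png');pickle.dump(cam('wrist'),open('w4.pkl','wb'))
im=cv2.imread('pics/w4.png')[120:350,130:390]
cv2.imwrite('pics/w4c.png',cv2.resize(im,None,fx=2.6,fy=2.6,interpolation=cv2.INTER_CUBIC))
```

```text
[-2.94719908  2.20214786 17.30687487] [0.556 0.671 0.411]
```

View pics/w4c.png

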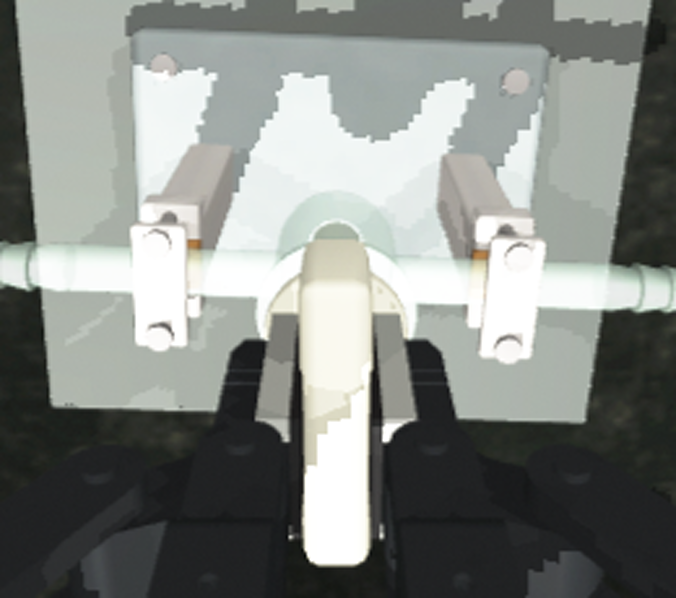

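Run:
```python
from h import *
import pickle
M=pickle.load(open('w4.pkl','rb'))
f=lambda x,y:(x/2.6+130,y/2.6+120)
def ang(p,q,z):
    a,b=onz('wrist',f(*p),z,M),onz('wrist',f(*q),z,M);v=b-a;return a.round(4),b.round(4),np.degrees(np.arctan2(v[1],v[0]))
print(ang((20,266),(655,288),.088));print(ang((200,271),(475,281),.088))
print(ang((160,64),(515,82),.02))
print(ang((335.5,300),(336,560),.149))
```

```text
(array([ 0.4846, -0.114 ,  0.088 ]), array([0.4989, 0.0357, 0.088 ]), np.float64(84.57399794706075))
(array([ 0.4883, -0.0718,  0.088 ]), array([ 0.4946, -0.007 ,  0.088 ]), np.float64(84.46694670560383))
(array([ 0.4508, -0.0902,  0.02  ]), array([0.4623, 0.016 , 0.02  ]), np.float64(83.82905616190241))
(array([ 0.4668, -0.0387,  0.149 ]), array([ 0.518 , -0.0414,  0.149 ]), np.float64(-3.1207194212957945))
```

Emit:
servo_tool(
  moves=[0.5,0,0,0,0,0,2.5,0.5,0,0,0,0,0,2.5,0.5,0,0,0,0,0,2.5],
)

```text
t: 9.63
position: [0.4919, -0.0398, 0.1245]
orientation: [[0.092, 0.996, 0.002], [0.996, -0.092, 0.001], [0.001, 0.002, -1.0]]
wrist_force: [-3.0, 3.1, 14.9]
gripper_width: 0.125
```

Emit:
servo_tool(
  moves=[0.5,0,0,-0.07,0,0,0,0.5,0,0,-0.14,0,0,0,2,0,0,-0.14,0,0,0,4,0,0,-0.14,0,0,0,5,0,0,-0.14,0,0,0,5,0,0,-0.14,0,0,0,5,0,0,-0.14,0,0,0,5,0,0,-0.6,0,0,0,5,0,0,-2,0,0,0,5,0,0,-5,0,0,0,5,0,0,-9,0,0,0,5,0,0,-10,0,0,0,5,0,0,-10,0,0,0],
)

```text
t: 10.72
position: [0.493, -0.0406, 0.2266]
orientation: [[0.092, 0.996, 0.006], [0.996, -0.092, -0.001], [-0.0, 0.006, -1.0]]
wrist_force: [0.4, 0.1, -0.1]
gripper_width: 0.587
```

Run:
```python
from h import *
import pickle
s=robot.get_state();print(s['t'],s['position'],s['wrist_force'])
snap('wrist','w5.png');M=cam('wrist');pickle.dump(M,open('w5.pkl','wb'))
for n,z in(('plug_handle',.139),('plug',.112),('barrel_mouth',.108)):
    for d in robot.landmark_of('wrist',n)[:2]: print(n,np.round(d['at'],1),round(d['p'],2),onz('wrist',d['at'],z,M))
im=cv2.imread('pics/w5.png')[90:290,130:390]
cv2.imwrite('pics/w5c.png',cv2.resize(im,None,fx=3,fy=3,interpolation=cv2.INTER_CUBIC))
```

```text
10.7167 [ 0.4930294  -0.04055865  0.22663932] [ 0.44946393  0.11685788 -0.10742937]
plug_handle [261.7 194.8] 0.75 [ 0.4893457  -0.03848362  0.139     ]
plug [262.2 184.8] 0.71 [ 0.49017681 -0.03792846  0.112     ]
plug [260.9 195.4] 0.44 [ 0.49948157 -0.03985863  0.112     ]
barrel_mouth [259.7 185.2] 0.86 [ 0.4916308  -0.04015761  0.108     ]
```

View pics/w5c.png

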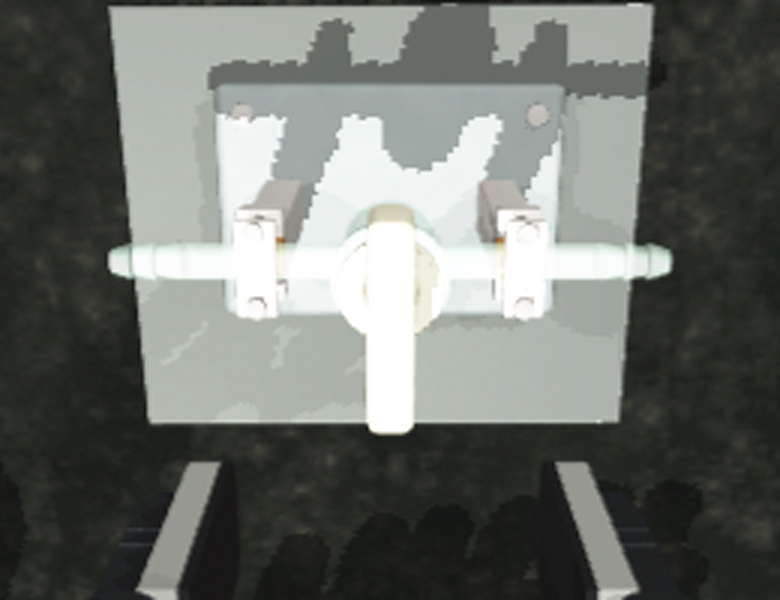

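The handle is square across the arms (arms level near row 262 in the crop, bar vertical near column 390), the plug stands upright in the barrel, and the gripper is clear.

Run:
```python
from h import *
for c in('scene','top'):
    a=cv2.imread(f'pics/{c}1.png').astype(int);b=cv2.cvtColor(np.asarray(robot.read_camera(c)),cv2.COLOR_RGB2BGR).astype(int)
    for n in('wash_bottle','petri_dish','reagent_bottle','stopcock','spare_plug','drying_block'):
        print(c,n,[np.round(d['at'],1).tolist() for d in robot.landmark_of(c,n)[:1]])
print(robot.get_state()['t'],robot.hand_in())
```

```text
scene wash_bottle [[397.1, 237.8]]
scene petri_dish [[258.8, 179.7]]
scene reagent_bottle [[192.6, 159.8]]
scene stopcock [[280.1, 232.9]]
scene spare_plug []
scene drying_block [[210.7, 188.5]]
top wash_bottle [[356.1, 155.3]]
top petri_dish [[224.4, 154.2]]
top reagent_bottle []
top stopcock [[285.2, 204.3]]
top spare_plug [[213.1, 206.4]]
top drying_block [[201.9, 212.8]]
the job is handed in; nothing more can be done
11.6167 None
```

The larger white plug is back in the glass barrel, pressed and turned, and I handed the job in at about 11.6 s of robot time. I took it out of the drying block, lowered it into the barrel and turned it about 70° while pressing down. Then I eased off, opened the fingers and backed away.

- **Press force:** readings between steps, corrected for the held weight, were about 14 to 19 N. Readings came only at the end of each move, so brief values in between are unseen. The first 12° or so of the turn was nearer 14 N than 16 N.
- **Fit:** the plug sank about 1.9 mm during the turn, in line with the 1 to 2 mm described. I did not pull on it to test the hold, so that it is wedged rests on this and on it standing upright after release.
- **Handle position:** by my image measurements it lies across the side arms to within about 1°. The last picture shows it square to them.
- **Other things:** the robot never came near them. The spare plug is still in the block. The networks' positions for the stand, wash bottle and dish agreed with the start to a few pixels. They missed the reagent bottle in the last top view, but the scene view showed it in place. The block's scene reading was off by 16 px; its top reading agreed, and the block is fixed.

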